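Scrape salvaged heat sinks off a flat shovel into the tray

TASK

Three salvaged heat sinks lie on the flat shovel. Pick the shovel up by its orange handle, keep it level so that nothing falls off, hold the loaded blade over the grey tray and slide it sideways beneath the tray's raised metal scraping rim, so that the rim scrapes all three heat sinks off the blade and they drop into the tray. Then set the empty shovel back down on its mat, flat and pointing away from the robot as it was, without disturbing the other things on the bench.

Things in the scene. Friction and masses are not known exactly. Their poses are not given: they have to be found in the camera images.
- shovel_grip (a point): Centre of the orange handle of a loose flat shovel (0.2 kg): level bar 90 mm long (x, towards the blade), 20 mm wide (y), 22 mm high, z up, 45 mm above the shovel's underside. A thin leg at x = -64 mm ends in a foot level with the blade's underside, so it stands by itself; a thin neck slopes down from x = 38 mm to the blade's rear at x = 55 to 69 mm.
- blade_center (a point): Centre of the upper face of the shovel's flat steel blade, axes as the handle's; 110 mm in front (+x) of the handle centre and 42 mm lower. Blade 110 mm long (x, 55 mm each way), 84 mm wide (y, 42 mm each way), 3 mm thick, no side walls.
- sink0_center (a point): loose blue finned heat sink, 20 x 24 mm and 14 mm tall, about 15 g; this point is its centre, 7 mm above its underside. At the start it stands on the shovel's blade, held by friction only; the one nearest the handle (30 mm nearer than the blade's centre).
- sink1_center (a point): loose blue finned heat sink, 20 x 24 mm and 14 mm tall, about 15 g; this point is its centre, 7 mm above its underside. At the start it stands on the shovel's blade, held by friction only; the middle one, near the blade's centre.
- sink2_center (a point): loose blue finned heat sink, 20 x 24 mm and 14 mm tall, about 15 g; this point is its centre, 7 mm above its underside. At the start it stands on the shovel's blade, held by friction only; the one nearest the blade's tip (30 mm beyond the blade's centre).
- tray: Grey open tray, fixed, 150 x 150 mm outside, 4 mm walls 40 mm high, floor 4 mm; origin at the centre of its underside, x away from the robot, y left. Over its left part runs an aluminium scraping bar parallel to its x, covering x -50 to 75, y 45 to 51, z 53 to 66 mm; held only by a bracket on the far wall (x over 66, y 33 to 63 mm), free at the end towards the robot.
- rim_free_end (a point): Lower right corner of the bar's free end, at (-50, 45, 53) mm in the tray's frame, same axes. The 13 mm gap between wall tops and bar lets the blade pass leftwards (+y), at the tray's yaw, but stops the heat sinks, which drop off its right edge. With the blade's centre at tray x = -15 mm the bar spans all the heat sinks and clears neck and bracket.
- mat_center (a point): Centre of the upper face of the fixed dark green-blue mat on which the shovel stands: 270 mm (x, away from the robot) x 130 mm (y), 3 mm thick. The shovel is centred on it when its handle centre is at mat x = -50 mm and its blade centre at x = 60 mm.
- solder_spool: bystander: grey solder spool, 60 mm wide, 34 mm tall, standing beyond the mat; origin at the centre of its underside.
- paste_tin: bystander: small tin with a red lid, 57 mm wide, 68 mm tall, beyond the mat; origin at the centre of its underside.
- side_cutters: bystander: side cutters with red handles, 109 x 58 x 12 mm, lying at the bench's front edge on the right; origin at the centre of its underside.
Things that resemble listed ones, but are neither listed nor needed, are in the scene too. What is shaped like the part that bears sink1_center but brown or purple is not meant.

How it is judged:
By the outcome, as a careful person would: the job done as asked, in the order asked, and still so for the second after the job is handed in, with the robot touching nothing.
It also fails if it takes over 64 s, if anything falls off the work surface, if the arm or the gripper's body presses on something with over 40 N, if the wrist force passes 120 N, or if a joint passes its speed limit or range.

ROBOT

A 6-joint arm with a two-finger parallel gripper is mounted at the origin on a cart in front of the work surface, level with it; the furniture and walls round the work are solid. World frame = base frame: x ahead of the robot, y to its left, z up, the work surface at z = 0. Lengths are in m, angles in rad, forces in N, time in s.
With the tool pointing down it reaches from about 0.3 to 0.75 m from the base axis. Payload 8.5 kg.
Tool frame: the origin (TCP) lies at the very end of the fingers, on their centre line; the grasp point (between the pads) lies 19 mm behind it; y points along the fingers, x is the direction in which the jaws open and shut, and the axes are right-handed (so a half turn about y gives the same grasp; the last joint's range is limited). The gripper opens to 88 mm and grips with 3 to 60 N. Pads are 18 mm wide; open, the fingers measure 123 mm over their backs; the gripper's body (75 mm by 187 mm) begins 45 mm behind the grasp point.
Start: joints at [1.111, 0.381, 1.297, -0, 1.464, -0.215], TCP at [0.133, 0.534, 0.239] pointing down, gripper open.
Joint ranges: [-3.11, 3.11], [-0.89, 2.33], [0.22, 2.48], [-1.42, 4.56], [0.17, 2.85], [-2.88, 2.88]. Speed limits (rad/s): [2.39, 2.39, 3.14, 3.14, 3.14, 3.14].

INTERFACE

Orientations are given as a unit quaternion [w, x, y, z].
In Python, from workcell import arm, snapshot gives the robot as it stands.
- The arm moves only by the tool arm_command, never from a script. Its argument "steps" is a list that holds one entry, the list of rows, each a list of 7 numbers: the shift along the tool's x, y, z in m, then the turn, a rotation vector about the tool's x, y, z in degrees, then the opening in per cent of the stroke, from 0 (shut) to 100 (fully open). A call has 1 to 5 rows; each row is the pose to reach, as a shift and turn from the pose commanded when the call began, along the tool's axes at that moment; what a row does not reach only later rows make up. A row lasts 1/12 s, in which the tool goes at most 41.7 mm and 7.16 degrees, less where a joint would pass 70% of its speed; a pose out of reach is approached as far as the arm can. A call with a gripper value outside its range is refused whole. The fingers move at their own pace and stop on an object; "force" is the grip in N (left out, the last holds). Time passes only in rows, so rows that repeat a pose let the fingers close. It gives the time, the measured TCP pose, the force and the opening at its end, in the units of the state.
- arm.read_state(): the state, without advancing time (a new reading comes with each control period).
- snapshot(name): name is "side" or "top" or "wrist"; returns a dict with "frame" (400x640x3 uint8, blue, green, red), "z_map" (400x640 float32, m along the optical axis (not along the pixel's ray), 0 where there is no reading), "mtx" (3x3 intrinsics, pixels), "dist_coeffs" ([k1, k2, p1, p2, k3] as OpenCV has them; the pictures are not rectified), "world_from_camera" (4x4, takes a point from camera to world coordinates); the wrist camera has in their place "tool_from_camera" (4x4, takes a point from camera to tool coordinates, whose origin is the TCP and whose axes are the tool frame's). Camera axes: x right, y up, looking along -z (the intrinsics and any distortion apply to the point x, -y, -z); pixel columns grow to the right and rows downward; lengths in m; the calibration is good to about 2 mm. A picture is of the moment at which its call begins: read the wrist's pose just before it.
- arm.hand_in(): hands the job in, once; it reports no verdict.
The state is a dict: "time": time; "q": joint angles; "qd": joint speeds; "joint_torque": joint torques, N m; "eef_pos": TCP position; "tcp_rot": TCP orientation; "wrist_force": force on the tool from outside, world axes, zero at the start; "ft_torque": the same for the moment, N m; "finger_gap": finger opening in m.
Only numpy, scipy, OpenCV 4.12 (cv2) and the standard library are available. Lean on these libraries where they do the work, as an engineer would, in place of code of your own. Each camera call takes 0.05 s, during which the arm holds its last target.

## Working session

There is one attempt and no reset: what is moved stays moved. The work goes in short steps, Python scripts to look and compute and a tool call to move; the robot and the scene stay as the last step left them, time stands still between calls to the robot, and variables do not carry over. Pictures are saved under pics/ and viewed, and the job is handed in when it is done.

Besides the shell and the picture viewer there is one more tool, called after "Call:" as name(argument=value, ...), one argument or row to a line, values as JSON. arm_command: Moves the arm, as the interface text tells. Its arguments: {"type":"object","properties":{"steps":{"type":"array"},"force":{"type":"number"}},"required":["steps"]}

```bash
ls; mkdir -p pics; cat > h.py <<'E'
import numpy as np, cv2
from workcell import arm, snapshot
from scipy.spatial.transform import Rotation as R
def T_tool(s):
    q=s['tcp_rot']; T=np.eye(4); T[:3,:3]=R.from_quat([q[1],q[2],q[3],q[0]]).as_matrix(); T[:3,3]=s['eef_pos']; return T
def snap(n):
    s=arm.read_state(); d=snapshot(n)
    d['W']=T_tool(s)@d['tool_from_camera'] if n=='wrist' else np.array(d['world_from_camera'])
    return d
def rays(d,px):
    px=np.asarray(px,float).reshape(-1,1,2)
    u=cv2.undistortPoints(px,np.array(d['mtx']),np.array(d['dist_coeffs'])).reshape(-1,2)
    v=np.c_[u[:,0],-u[:,1],-np.ones(len(u))]
    return d['W'][:3,3], v@d['W'][:3,:3].T
def onplane(d,px,z):
    o,v=rays(d,px); return o+v*((z-o[2])/v[:,2])[:,None]
def bydepth(d,px):
    o,v=rays(d,px); zz=np.array([d['z_map'][int(round(p[1])),int(round(p[0]))] for p in np.reshape(px,(-1,2))])
    return o+v*zz[:,None]
def project(d,P):
    C=np.linalg.inv(d['W']); p=np.asarray(P).reshape(-1,3)@C[:3,:3].T+C[:3,3]
    p=p*[1,-1,-1]; return cv2.projectPoints(p,np.zeros(3),np.zeros(3),np.array(d['mtx']),np.array(d['dist_coeffs']))[0].reshape(-1,2)
E
python3 - <<'E'
from h import *
s=arm.read_state(); print({k:np.round(v,3) for k,v in s.items()})
for n in ['side','top','wrist']:
    d=snap(n); cv2.imwrite(f'pics/{n}0.png',d['frame']); print(n,d['W'].round(3).tolist())
E
```

```text
pics
{'time': np.float64(0.0), 'q': array([ 1.111,  0.381,  1.298,  0.   ,  1.464, -0.215]), 'qd': array([-0.002,  0.001, -0.002, -0.001, -0.001, -0.   ]), 'joint_torque': array([-1.0000e-03, -4.3794e+01, -2.2455e+01,  7.1000e-02,  3.5000e-02,
       -0.0000e+00]), 'eef_pos': array([0.133, 0.533, 0.238]), 'tcp_rot': array([-0.557,  0.558,  0.435, -0.436]), 'wrist_force': array([-0.722,  0.03 ,  0.328]), 'ft_torque': array([-0.033, -0.035,  0.011]), 'finger_gap': np.float64(0.088)}
side [[-0.954, -0.212, 0.212, 0.81], [0.299, -0.706, 0.642, 0.55], [0.013, 0.676, 0.737, 0.845], [0.0, 0.0, 0.0, 1.0]]
top [[0.007, 0.982, -0.189, 0.439], [-1.0, 0.009, 0.013, -0.147], [0.015, 0.189, 0.982, 0.902], [0.0, 0.0, 0.0, 1.0]]
wrist [[0.242, -0.937, -0.252, 0.068], [0.97, 0.233, 0.065, 0.55], [-0.002, -0.26, 0.966, 0.385], [0.0, 0.0, 0.0, 1.0]]
```

View pics/side0.png

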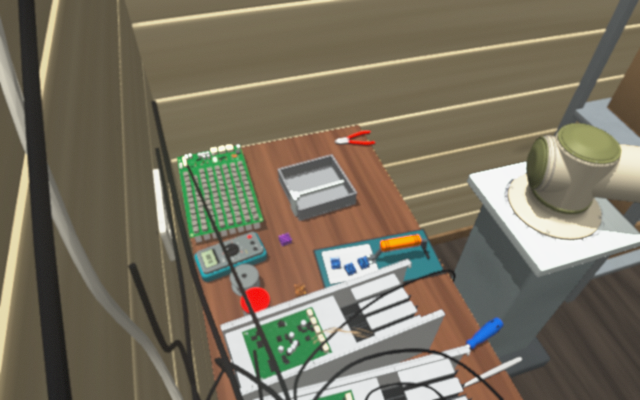

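View pics/top0.png

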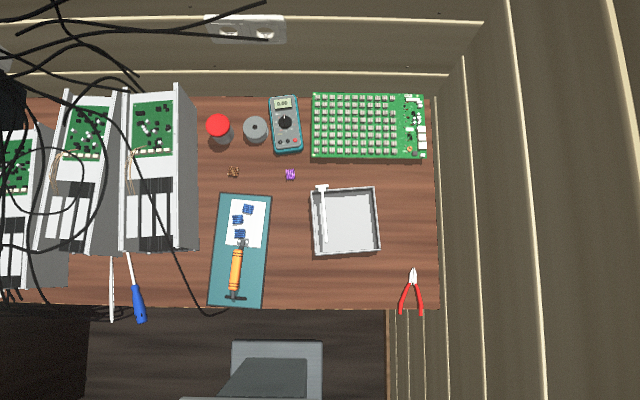

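View pics/wrist0.png

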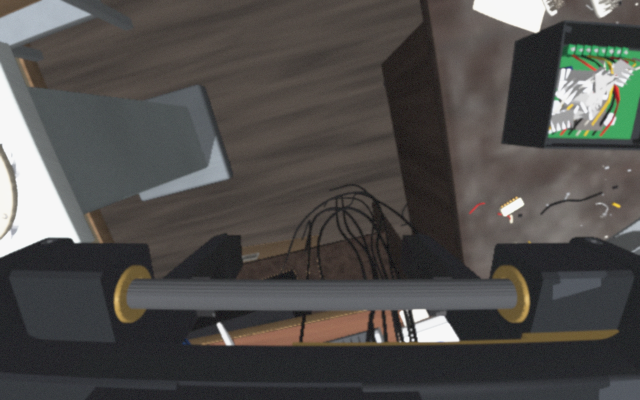

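The top view shows the shovel with its orange handle at (235,270), white blade and three blue sinks at (248,209), (237,219) and (240,233), all on the teal mat. The tray is at (346,221) with the bar at (322,215). Things that could be confused:
- Handle: the blue screwdriver at (138,302).
- Sinks: the brown one at (233,171) and the purple one at (290,174), both excluded by colour and lying off the blade.

The side cutters are at (412,292).

```bash
python3 - <<'E'
from h import *
d=snap('top'); f=d['frame']; hsv=cv2.cvtColor(f,cv2.COLOR_BGR2HSV)
c=cv2.resize(f[160:320,190:400],None,fx=3.6,fy=3.6,interpolation=cv2.INTER_CUBIC); cv2.imwrite('pics/topcrop.png',c)
def comps(m,mn=15):
    n,l,st,ce=cv2.connectedComponentsWithStats(m.astype(np.uint8)); 
    return [(l==i,st[i],ce[i]) for i in range(1,n) if st[i][4]>=mn]
for name,lo,hi in [('orange',(8,150,120),(22,255,255)),('blue',(100,120,50),(125,255,255)),('teal',(80,80,40),(99,255,255))]:
    for m,st,ce in comps(cv2.inRange(hsv,lo,hi),20):
        w=bydepth(d,[ce])[0]; r=cv2.minAreaRect(np.argwhere(m)[:,::-1].astype(np.float32))
        print(name,st,ce.round(1),'world',w.round(4),[np.round(x,1) for x in r])
# depth heightmap
ys,xs=np.mgrid[0:400,0:640]; px=np.c_[xs.ravel(),ys.ravel()].astype(float)
o,v=rays(d,px); P=(o+v*d['z_map'].ravel()[:,None]).reshape(400,640,3)
np.save('P.npy',P)
h=np.clip(P[...,2]*2000,0,255).astype(np.uint8); cv2.imwrite('pics/h.png',cv2.resize(h[160:320,190:400],None,fx=3.6,fy=3.6,interpolation=cv2.INTER_NEAREST))
E
```

```text
orange [233 249  10   6  27] [237. 251.] world [0.4824 0.0241 0.0595] [array([237.1, 250.8]), array([4.4, 9.4]), np.float64(77.5)]
orange [229 256  13  35 163] [234.7 274.7] world [0.4309 0.0268 0.0597] [array([234.8, 273.1]), array([ 9.2, 33.7]), np.float64(8.1)]
blue [243 204  10  10  68] [247.5 208.6] world [0.5856 0.0138 0.0096] [array([247.5, 208.5]), array([9. , 7.5]), np.float64(14.0)]
blue [233 215  10   9  69] [237.4 219. ] world [0.5598 0.0361 0.0128] [array([237.5, 219. ]), array([8., 9.]), np.float64(90.0)]
blue [235 230  10   8  69] [239.4 233.3] world [0.5258 0.0289 0.0169] [array([239.5, 233.5]), array([7., 9.]), np.float64(90.0)]
blue [131 284  16  40 374] [138.2 305. ] world [0.3591 0.2513 0.0252] [array([138.3, 303.4]), array([39.2, 11.6]), np.float64(81.9)]
teal [268  94  35  60 308] [287.4 132.5] world [ 0.7686 -0.0788  0.0337] [array([285.2, 123.7]), array([57.6, 29.3]), np.float64(82.9)]
teal [ 208  194   62  114 3356] [236.5 260.5] world [0.4616 0.0244 0.059 ] [array([238.8, 250.2]), array([ 52. , 111.9]), np.float64(5.5)]
```

View pics/topcrop.png

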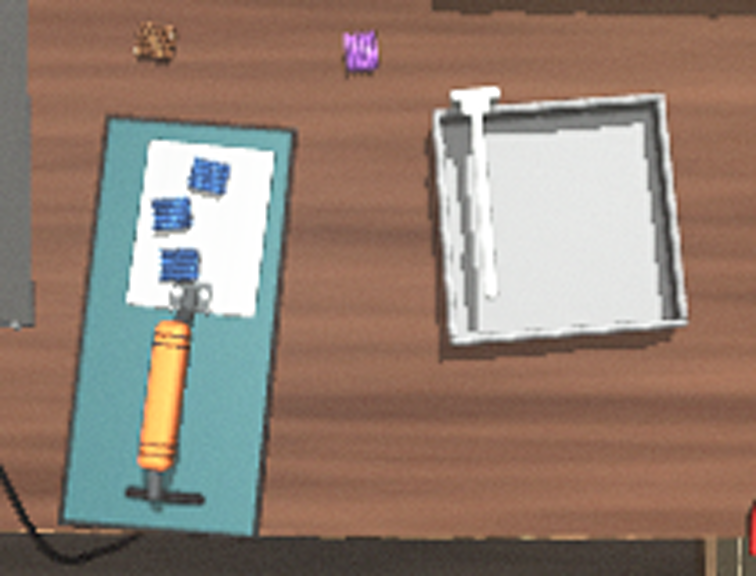

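View pics/h.png

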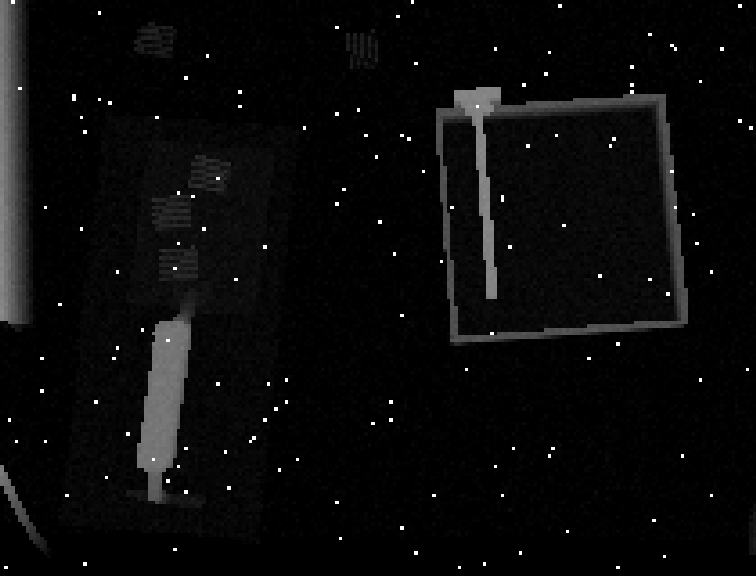

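The crop confirms the choice: the orange handle with three blue sinks on the white blade. Next I fit each pose.

```bash
python3 - <<'E'
from h import *
P=np.load('P.npy'); d=snap('top'); f=d['frame']; hsv=cv2.cvtColor(f,cv2.COLOR_BGR2HSV)
def rect(mask,z,nm):
    mask=mask.astype(np.uint8); n,l,st,ce=cv2.connectedComponentsWithStats(mask); i=1+np.argmax(st[1:,4])
    cs,_=cv2.findContours((l==i).astype(np.uint8),cv2.RETR_EXTERNAL,cv2.CHAIN_APPROX_NONE)
    c=max(cs,key=cv2.contourArea).reshape(-1,2).astype(float)
    W=onplane(d,c,z)[:,:2]; r=cv2.minAreaRect((W*1000).astype(np.float32)); print(nm,np.round(r[0],1),np.round(r[1],1),round(r[2],2))
    b=cv2.boxPoints(r); print('   ',b.round(1).tolist())
    return l==i
box=np.zeros((400,640),bool); box[180:320,200:285]=1
m=cv2.inRange(hsv,(80,80,40),(99,255,255))>0
full=box&(cv2.morphologyEx((m).astype(np.uint8),cv2.MORPH_CLOSE,np.ones((25,25)))>0)
rect(full,0.003,'mat 270x130')
hd=box&(P[...,2]>0.045)&(P[...,2]<0.075)
k=rect(hd,0.055,'handle h'); print('mean',P[k].mean(0).round(4),np.median(P[k][:,2]).round(4))
og=cv2.morphologyEx(cv2.inRange(hsv,(6,120,90),(24,255,255)),cv2.MORPH_CLOSE,np.ones((7,7)))>0
rect(box&og,0.055,'orange')
pts=P[k][:,:2]-P[k][:,:2].mean(0); u,s,vt=np.linalg.svd(pts); print('handle yaw',np.degrees(np.arctan2(vt[0,1],vt[0,0])))
wh=(hsv[...,1]<60)&(hsv[...,2]>180)&box
wh=cv2.morphologyEx(wh.astype(np.uint8),cv2.MORPH_CLOSE,np.ones((13,13)))>0
rect(wh&box,0.006,'blade 110x84')
tb=np.zeros((400,640),bool); tb[175:270,300:390]=1
w=tb&(P[...,2]>0.03)&(P[...,2]<0.075)
fill=cv2.morphologyEx(w.astype(np.uint8),cv2.MORPH_CLOSE,np.ones((5,5)))
wall=tb&(P[...,2]>0.034)&(P[...,2]<0.046)
print('wall z',np.median(P[wall][:,2]))
W=P[wall]; r=cv2.minAreaRect((W[:,:2]*1000).astype(np.float32)); print('tray',r)
bar=tb&(P[...,2]>0.058)&(P[...,2]<0.072); B=P[bar]; print('bar z',np.median(B[:,2]),len(B)); 
r=cv2.minAreaRect((B[:,:2]*1000).astype(np.float32)); print('bar',r, cv2.boxPoints(r).round(1).tolist())
b=B[B[:,0]<0.60]; pf=np.polyfit(b[:,0],b[:,1],1); print('bar yaw',np.degrees(np.arctan(pf[0])),'y at x', [(x,np.polyval(pf,x).round(4)) for x in (.5,.55,.6)],'minx',np.sort(b[:,0])[:5])
for nm,lo,hi in [('blue',(100,120,50),(125,255,255))]:
    n,l,st,ce=cv2.connectedComponentsWithStats(((cv2.inRange(hsv,lo,hi)>0)&box).astype(np.uint8))
    for i in range(1,n):
        if st[i,4]>20: print('sink',onplane(d,ce[i],0.018).round(4))
E
```

```text
mat 270x130 [489.8  30.6] [121.5 262.1] 86.3
    [[355.1000061035156, -21.600000381469727], [616.5999755859375, -38.5], [624.5, 82.69999694824219], [363.0, 99.5999984741211]]
handle h [435.2  28.1] [ 23.3 105. ] 85.13
    [[381.8999938964844, 21.0], [486.5, 12.100000381469727], [488.5, 35.29999923706055], [383.8999938964844, 44.20000076293945]]
mean [0.4397 0.0275 0.0569] 0.0581
orange [442.7  27. ] [21.6 90. ] 84.85
    [[396.8999938964844, 20.299999237060547], [486.5, 12.199999809265137], [488.3999938964844, 33.70000076293945], [398.79998779296875, 41.79999923706055]]
handle yaw 174.10174666161333
blade 110x84 [551.9  18. ] [ 84.3 112. ] 84.76
    [[492.3999938964844, -18.899999618530273], [603.7999877929688, -29.100000381469727], [611.5, 54.900001525878906], [500.1000061035156, 65.0999984741211]]
wall z 0.039803940342952204
tray ((557.9107666015625, -216.5188446044922), (150.60023498535156, 150.12374877929688), 4.861495494842529)
bar z 0.06583368338168272 218
bar ((569.3778076171875, -161.92034912109375), (27.185644149780273, 130.9827880859375), 89.42107391357422) [[503.79998779296875, -174.89999389648438], [634.7000122070312, -176.1999969482422], [635.0, -149.0], [504.0, -147.6999969482422]]
bar yaw 4.848852026389018 y at x [(0.5, np.float64(-0.173)), (0.55, np.float64(-0.1688)), (0.6, np.float64(-0.1645))] minx [0.50377937 0.50399133 0.50402376 0.5057473  0.50584939]
sink [[0.5843 0.0123 0.018 ]]
sink [[0.5589 0.0352 0.018 ]]
sink [[0.5257 0.0287 0.018 ]]
```

```bash
python3 - <<'E'
from h import *
A=[]
for n in ['top','side']:
    d=snap(n); ys,xs=np.mgrid[0:400,0:640]; z=d['z_map'].ravel(); px=np.c_[xs.ravel(),ys.ravel()].astype(float)
    o,v=rays(d,px); P=(o+v*z[:,None])[z>0.05]; 
    print(n)
    X=np.arange(-.05,.70,.05); Y=np.arange(-.3,.70,.05)
    print('x\\y '+' '.join(f'{y:5.2f}' for y in Y))
    for x in X:
        r=[]
        for y in Y:
            m=(abs(P[:,0]-x-.025)<.025)&(abs(P[:,1]-y-.025)<.025)
            r.append(f'{np.percentile(P[m,2],96):5.2f}' if m.sum()>5 else '  -  ')
        print(f'{x:4.2f} '+' '.join(r))
    if n=='top':
        m=(P[:,1]>0.08)&(P[:,1]<0.2)&(P[:,0]>.4)&(P[:,0]<.55)&(P[:,2]>0.04)
        for x in np.arange(.4,.55,.02):
            k=m&(abs(P[:,0]-x)<.01); print(round(x,2),np.sort(P[k,1])[3:4],P[k][np.argsort(P[k,1])[3:10]].round(3)[:,1:].tolist() if k.sum()>5 else '')
E
```

```text
top
x\y -0.30 -0.25 -0.20 -0.15 -0.10 -0.05 -0.00  0.05  0.10  0.15  0.20  0.25  0.30  0.35  0.40  0.45  0.50  0.55  0.60  0.65
-0.05 -0.74 -0.74 -0.64 -0.64   -     -     -     -     -     -   -0.74 -0.74 -0.74 -0.74 -0.74 -0.74 -0.74 -0.74 -0.74 -0.74
0.00 -0.74 -0.74 -0.64 -0.53   -     -     -     -     -   -0.64 -0.74 -0.74 -0.74 -0.74 -0.74 -0.74 -0.74 -0.74 -0.74 -0.74
0.05 -0.74 -0.74 -0.64 -0.26   -     -     -     -   -0.64 -0.64 -0.74 -0.74 -0.74 -0.74 -0.74 -0.74 -0.74 -0.74 -0.74 -0.74
0.10 -0.74 -0.74 -0.64 -0.18 -0.17 -0.16 -0.03 -0.16 -0.02 -0.64 -0.74 -0.74 -0.74 -0.74 -0.74 -0.74 -0.74 -0.74 -0.74 -0.74
0.15 -0.74 -0.74 -0.64 -0.02 -0.02 -0.02 -0.64 -0.01 -0.01 -0.12 -0.74 -0.74 -0.74 -0.74 -0.74 -0.74 -0.74 -0.74 -0.74 -0.74
0.20 -0.74 -0.74 -0.74 -0.74 -0.74 -0.74 -0.74 -0.74 -0.74 -0.74 -0.74 -0.74 -0.74 -0.74 -0.74 -0.74 -0.74 -0.74 -0.74 -0.74
0.25 -0.74 -0.74 -0.74 -0.74 -0.74 -0.74 -0.74 -0.74 -0.74 -0.74 -0.74 -0.74 -0.74 -0.74 -0.74 -0.34 -0.30 -0.28 -0.35 -0.24
0.30   -     -     -     -     -     -     -     -    0.01   -    0.03  0.03  0.01   -    0.04 -
[... 3242 characters left out ...]
 0.01  0.08  0.00  0.00  0.02  0.01  0.00   -     -     -     -     -     -  
0.45  0.04  0.04  0.04  0.04  0.00  0.01  0.06  0.01  0.14  0.11  0.14  0.14  0.16  0.16  0.16   -     -     -     -     -  
0.50  0.04  0.01  0.07  0.04  0.00  0.01  0.02  0.01  0.14  0.13  0.14  0.14  0.16  0.11   -     -     -     -     -     -  
0.55  0.04  0.01  0.07  0.04  0.00  0.01  0.02  0.01  0.14  0.14  0.14  0.16  0.15  0.16   -     -     -     -     -     -  
0.60  0.04  0.04  0.07  0.05  0.00  0.01  0.01  0.01  0.14  0.14  0.16  0.15  0.15   -     -     -     -     -     -     -  
0.65  0.00  0.00  0.00  0.00  0.01  0.00  0.00  0.01  0.14  0.14  0.16  0.15  0.15   -     -     -     -     -     -     -
```

```bash
cat >> h.py <<'E'
def down(jawyaw):
    # tool y = -z world, tool x horizontal at angle jawyaw(rad)
    x=np.array([np.cos(jawyaw),np.sin(jawyaw),0]); y=np.array([0,0,-1.]); return np.c_[x,y,np.cross(x,y)]
def goto(p,jawdeg,T=None):
    s=arm.read_state(); T=T_tool(s) if T is None else T
    sh=T[:3,:3].T@(np.asarray(p)-T[:3,3]); rv=R.from_matrix(T[:3,:3].T@down(np.radians(jawdeg))).as_rotvec(degrees=True)
    print('shift mm',(sh*1000).round(1),'rot deg',rv.round(2)); return sh,rv
def st():
    s=arm.read_state(); T=T_tool(s); print('t',round(float(s['time']),2),'pos',np.round(s['eef_pos'],4),'jawyaw',round(np.degrees(np.arctan2(T[1,0],T[0,0])),2),'y-axis',T[:3,1].round(4),'xz',round(T[2,0],4),'F',np.round(s['wrist_force'],2),'M',np.round(s['ft_torque'],3),'gap',round(float(s['finger_gap']),4),'q',np.round(s['q'],3))
E
python3 - <<'E'
from h import *
st(); print(T_tool(arm.read_state()).round(3))
print('via'); goto([0.30,0.25,0.28],84.85); goto([0.30,0.25,0.28],-95.15)
E
```

```text
t 0.35 pos [0.1333 0.5335 0.2386] jawyaw 75.97 y-axis [-1.e-04 -3.e-04 -1.e+00] xz -0.0003 F [0.11 0.8  0.04] M [-0.009 -0.001  0.018] gap 0.0882 q [ 1.111  0.381  1.298 -0.     1.464 -0.215]
[[ 0.242 -0.    -0.97   0.133]
 [ 0.97  -0.     0.242  0.534]
 [-0.    -1.     0.     0.239]
 [ 0.     0.     0.     1.   ]]
via
shift mm [-234.7  -41.3 -230.5] rot deg [-0.   -8.88 -0.02]
shift mm [-234.7  -41.3 -230.5] rot deg [ 3.0000e-02  1.7112e+02 -1.0000e-02]
```

Call:
arm_command(
  steps=[
    [[-0.03, -0.008, -0.03, 0, -1.8, 0, 100], [-0.058, -0.016, -0.058, 0, -3.6, 0, 100], [-0.086, -0.025, -0.086, 0, -5.4, 0, 100], [-0.114, -0.033, -0.114, 0, -7.2, 0, 100], [-0.142, -0.041, -0.142, 0, -8.9, 0, 100]],
  ],
)

```text
time: 0.77
eef_pos: [0.237, 0.3598, 0.2802]
tcp_rot: [-0.521, 0.521, 0.478, -0.478]
wrist_force: [1.3, -0.1, -0.0]
finger_gap: 0.0881
```

```bash
python3 - <<'E'
from h import *
st(); goto([0.30,0.22,0.27],84.85);goto([0.43,0.03,0.25],84.85)
E
```

```text
t 0.77 pos [0.237  0.3598 0.2802] jawyaw 85.0 y-axis [ 2.e-04  1.e-04 -1.e+00] xz 0.0002 F [ 1.33 -0.12 -0.02] M [-0.001 -0.064  0.015] gap 0.0881 q [ 0.712  0.137  1.517 -0.     1.487 -0.771]
shift mm [-133.8   10.1  -74.9] rot deg [0.01 0.15 0.01]
shift mm [-311.7   30.2 -221. ] rot deg [0.01 0.15 0.01]
```

Call:
arm_command(
  steps=[
    [[-0.031, 0, -0.022, 0, 0, 0, 100], [-0.062, 0, -0.044, 0, 0, 0, 100], [-0.093, 0, -0.066, 0, 0, 0, 100], [-0.125, 0.003, -0.088, 0, 0, 0, 100], [-0.156, 0.005, -0.11, 0, 0, 0, 100]],
  ],
)

```text
time: 1.18
eef_pos: [0.3326, 0.1944, 0.2749]
tcp_rot: [-0.522, 0.522, 0.477, -0.477]
wrist_force: [0.8, 1.1, -0.2]
finger_gap: 0.0882
```

Call:
arm_command(
  steps=[
    [[-0.031, 0, -0.022, 0, 0, 0, 100], [-0.062, 0.01, -0.044, 0, 0, 0, 100], [-0.093, 0.02, -0.066, 0, 0, 0, 100], [-0.125, 0.03, -0.088, 0, 0, 0, 100], [-0.156, 0.04, -0.11, 0, 0, 0, 100]],
  ],
)

```text
time: 1.6
eef_pos: [0.4284, 0.029, 0.2345]
tcp_rot: [-0.522, 0.522, 0.477, -0.477]
wrist_force: [0.7, 0.5, 0.4]
finger_gap: 0.0884
```

```bash
python3 - <<'E'
from h import *
st(); goto([0.443,0.027,0.12],84.85)
d=snap('wrist'); cv2.imwrite('pics/w1.png',d['frame'])
E
```

```text
t 1.6 pos [0.4284 0.029  0.2345] jawyaw 84.85 y-axis [ 6.e-04 -1.e-04 -1.e+00] xz -0.0001 F [0.72 0.49 0.37] M [ 0.018 -0.003  0.057] gap 0.0884 q [-0.21   0.172  1.612  0.     1.357 -1.691]
shift mm [ -0.7 114.5 -14.6] rot deg [ 0.04  0.   -0.  ]
```

View pics/w1.png

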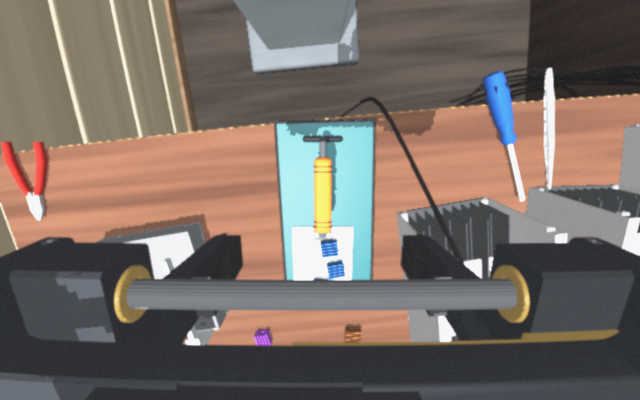

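The wrist view shows the handle at (323,195), the mat around (325,200), and the cable and PSU edge to the right, from (375,100) to (400,215). I'll refine the handle and mat positions from it.

```bash
cat > meas.py <<'E'
from h import *
def wrist_handle(z=0.052,zm=0.003):
    d=snap('wrist'); hsv=cv2.cvtColor(d['frame'],cv2.COLOR_BGR2HSV)
    og=cv2.morphologyEx(cv2.inRange(hsv,(6,120,90),(28,255,255)),cv2.MORPH_CLOSE,np.ones((7,7)))
    n,l,st_,ce=cv2.connectedComponentsWithStats(og); 
    for i in range(1,n):
        if st_[i,4]>400 and st_[i,1]+st_[i,3]<262:
            c=max(cv2.findContours((l==i).astype(np.uint8),cv2.RETR_EXTERNAL,cv2.CHAIN_APPROX_NONE)[0],key=len).reshape(-1,2)
            r=cv2.minAreaRect((onplane(d,c,z)[:,:2]*1000).astype(np.float32)); print('handle',st_[i],np.round(r[0],1),np.round(r[1],1),round(r[2],2))
            k=(l==i)&(d['z_map']>0); yy,xx=np.nonzero(k); P=bydepth(d,np.c_[xx,yy]); print('  z med',np.median(P[:,2]).round(4))
    m=cv2.inRange(hsv,(80,80,40),(99,255,255)); n,l,st_,ce=cv2.connectedComponentsWithStats(m); i=1+np.argmax(st_[1:,4]); k=(l==i)
    print('mat comp',st_[i])
    L=[];Rr=[]
    for row in range(st_[i,1]+15,270,5):
        xs=np.nonzero(k[row])[0]
        if len(xs)>5: L.append((xs[0],row)); Rr.append((xs[-1]+1,row))
    for nm,e in (('imgL(-y)',L),('imgR(+y)',Rr)):
        w=onplane(d,e,zm); 
        p=np.polyfit(w[:,0],w[:,1],1); res=w[:,1]-np.polyval(p,w[:,0]); g=abs(res)<0.003; p=np.polyfit(w[g,0],w[g,1],1); print(nm,'yaw',np.degrees(np.arctan(p[0])).round(2),'y@.44',np.polyval(p,.44).round(4),'y@.55',np.polyval(p,.55).round(4),g.sum())
    xs=np.arange(295,305); w=[onplane(d,[[x,np.nonzero(k[:,x])[0][0]]],zm)[0] for x in xs]; print('rear edge',np.mean(w,0).round(4))
    return d
if __name__=='__main__': wrist_handle()
E
python3 meas.py
```

```text
handle [318 155  18  77 739] [442.9  30.2] [19.7 91.4] 83.69
  z med 0.0593
mat comp [ 280  119   97  161 6003]
imgL(-y) yaw 15.37 y@.44 0.037 y@.55 0.0673 5
imgR(+y) yaw -3.57 y@.44 0.0969 y@.55 0.0901 28
rear edge [0.3566 0.0039 0.003 ]
```

```bash
python3 - <<'E'
from h import *
goto([0.436,0.0275,0.10],84.5);goto([0.436,0.0275,0.029],84.5)
E
```

```text
shift mm [  0.9 133.2  -6.7] rot deg [-0.11  0.07 -0.03]
shift mm [  1.  204.2  -6.9] rot deg [-0.11  0.07 -0.03]
```

Call:
arm_command(
  steps=[
    [[0, 0.035, -0.004, 0, 0, 0, 100], [0, 0.07, -0.007, 0, 0, 0, 100], [0, 0.1, -0.007, 0, 0, 0, 100], [0, 0.125, -0.007, 0, 0.3, 0, 100], [0, 0.145, -0.007, 0, 0.3, 0, 100]],
  ],
)

```text
time: 2.12
eef_pos: [0.434, 0.0311, 0.0883]
tcp_rot: [0.524, -0.523, -0.476, 0.476]
wrist_force: [0.2, -0.3, -1.1]
finger_gap: 0.088
```

```bash
python3 - <<'E'
from h import *
st();goto([0.436,0.0275,0.029],84.5)
d=snap('side'); c=d['frame'][200:330,260:480]; cv2.imwrite('pics/s1.png',cv2.resize(c,None,fx=3.5,fy=3.5,interpolation=cv2.INTER_CUBIC))
E
```

```text
t 2.12 pos [0.434  0.0311 0.0883] jawyaw 84.58 y-axis [-1.4e-03  5.0e-04 -1.0e+00] xz 0.0003 F [ 0.21 -0.27 -1.13] M [-0.023  0.012 -0.008] gap 0.088 q [-0.202  0.378  1.828  0.     0.937 -1.678]
shift mm [-3.4 59.3 -2.4] rot deg [-0.08  0.08  0.02]
```

View pics/s1.png

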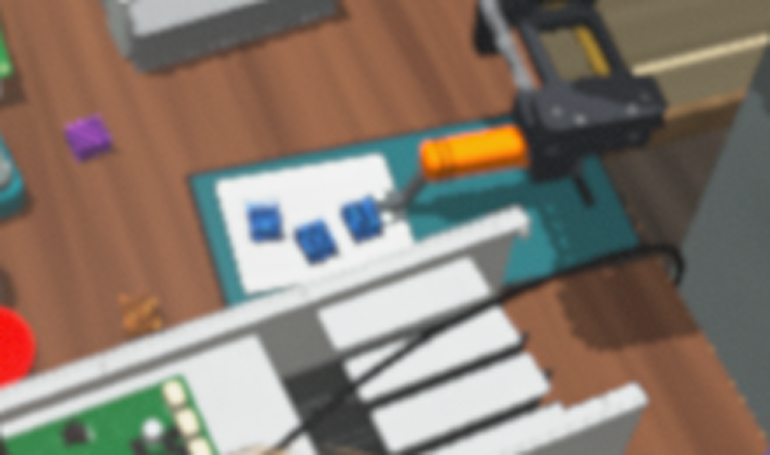

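The gripper is above the handle (crop ~(540,140)), and the PSU edge stays clear. I descend with a small correction.

Call:
arm_command(
  steps=[
    [[-0.003, 0.012, -0.002, 0, 0, 0, 100], [-0.003, 0.025, -0.002, 0, 0, 0, 100], [-0.003, 0.038, -0.002, 0, 0, 0, 100], [-0.003, 0.05, -0.002, 0, 0, 0, 100], [-0.003, 0.059, -0.002, 0, 0, 0, 100]],
  ],
  force=10,
)

```text
time: 2.58
eef_pos: [0.4367, 0.0277, 0.0309]
tcp_rot: [-0.523, 0.523, 0.476, -0.476]
wrist_force: [-1.3, -0.5, 0.8]
finger_gap: 0.0882
```

```bash
python3 - <<'E'
from h import *
st()
E
```

```text
t 2.58 pos [0.4367 0.0277 0.0309] jawyaw 84.6 y-axis [ 4.e-04 -0.e+00 -1.e+00] xz 0.0 F [-1.3  -0.47  0.83] M [-0.027 -0.029 -0.026] gap 0.0882 q [-0.209  0.487  1.885  0.     0.769 -1.685]
```

Call:
arm_command(
  steps=[
    [[0, 0.001, 0, 0, 0, 0, 70], [0, 0.001, 0, 0, 0, 0, 50], [0, 0.001, 0, 0, 0, 0, 36], [0, 0.001, 0, 0, 0, 0, 32], [0, 0.001, 0, 0, 0, 0, 29]],
  ],
)

```text
time: 3.0
eef_pos: [0.4369, 0.0272, 0.0304]
tcp_rot: [-0.523, 0.523, 0.476, -0.476]
wrist_force: [-0.1, 0.6, -0.2]
finger_gap: 0.0568
```

Call:
arm_command(
  steps=[
    [[0, 0, 0, 0, 0, 0, 27], [0, 0, 0, 0, 0, 0, 25], [0, 0, 0, 0, 0, 0, 23], [0, 0, 0, 0, 0, 0, 21], [0, 0, 0, 0, 0, 0, 10]],
  ],
)

```text
time: 3.42
eef_pos: [0.4366, 0.0272, 0.0298]
tcp_rot: [0.523, -0.523, -0.476, 0.476]
wrist_force: [-0.0, -0.3, 0.9]
finger_gap: 0.0236
```

Call:
arm_command(
  steps=[
    [[0, 0, 0, 0, 0, 0, 0], [0, 0, 0, 0, 0, 0, 0], [0, 0, 0, 0, 0, 0, 0]],
  ],
  force=60,
)

```text
time: 3.67
eef_pos: [0.4365, 0.0273, 0.0297]
tcp_rot: [0.523, -0.523, -0.476, 0.476]
wrist_force: [-0.6, 0.8, 0.9]
finger_gap: 0.0191
```

```bash
python3 - <<'E'
from h import *
st()
E
```

```text
t 3.67 pos [0.4365 0.0273 0.0297] jawyaw 84.57 y-axis [-3.e-04  1.e-04 -1.e+00] xz 0.0001 F [-0.61  0.83  0.93] M [ 0.191  0.094 -0.024] gap 0.0191 q [-0.21   0.489  1.887  0.     0.766 -1.686]
```

Call:
arm_command(
  steps=[
    [[0, -0.001, 0, 0, 0, 0, 0], [0, -0.003, 0, 0, 0, 0, 0], [0, -0.006, 0, 0, 0, 0, 0], [0, -0.01, 0, 0, 0, 0, 0], [0, -0.014, 0, 0, 0, 0, 0]],
  ],
)

```text
time: 4.08
eef_pos: [0.4365, 0.0272, 0.0441]
tcp_rot: [0.523, -0.523, -0.476, 0.476]
wrist_force: [0.2, -0.0, -2.4]
finger_gap: 0.0194
```

Call:
arm_command(
  steps=[
    [[0, -0.004, 0, 0, 0, 0, 0], [0, -0.008, 0, 0, 0, 0, 0], [0, -0.012, 0, 0, 0, 0, 0], [0, -0.015, 0, 0, 0, 0, 0], [0, -0.016, 0, 0, 0, 0, 0]],
  ],
)

```text
time: 4.5
eef_pos: [0.4367, 0.0272, 0.0603]
tcp_rot: [-0.523, 0.523, 0.476, -0.476]
wrist_force: [0.5, 0.5, -2.4]
finger_gap: 0.0191
```

```bash
cat > pose.py <<'E'
from h import *
import sys
def look(tag):
    st()
    d=snap('top'); f=d['frame']; hsv=cv2.cvtColor(f,cv2.COLOR_BGR2HSV)
    ys,xs=np.mgrid[0:400,0:640]; o,v=rays(d,np.c_[xs.ravel(),ys.ravel()].astype(float)); P=(o+v*d['z_map'].ravel()[:,None]).reshape(400,640,3)
    np.save('P.npy',P); cv2.imwrite(f'pics/{tag}.png',cv2.resize(f[150:330,180:420],None,fx=3.2,fy=3.2,interpolation=cv2.INTER_CUBIC))
    wh=(hsv[...,1]<70)&(hsv[...,2]>170)&(P[...,0]<.66)&(P[...,1]<.11)&(P[...,1]>-.145 if len(sys.argv)<3 else P[...,1]>-.45)
    n,l,s,c=cv2.connectedComponentsWithStats(wh.astype(np.uint8)); i=1+np.argmax(s[1:,4]); k=l==i
    Q=P[k]; z0=np.median(Q[:,2]); Q=Q[abs(Q[:,2]-z0)<.012]
    A=np.c_[Q[:,:2]-Q[:,:2].mean(0),np.ones(len(Q))]; w=np.linalg.lstsq(A,Q[:,2],rcond=None)[0]
    r=A@w-Q[:,2]; g=abs(r)<.004; w=np.linalg.lstsq(A[g],Q[g,2],rcond=None)[0]
    print('blade n',len(Q),'ctr',Q.mean(0).round(4),'slope deg x,y',np.degrees(w[:2]).round(2),'z',w[2].round(4))
    fl=cv2.morphologyEx(k.astype(np.uint8),cv2.MORPH_CLOSE,np.ones((13,13)))
    cc=max(cv2.findContours(fl,cv2.RETR_EXTERNAL,cv2.CHAIN_APPROX_NONE)[0],key=len).reshape(-1,2).astype(float)
    r=cv2.minAreaRect((onplane(d,cc,w[2])[:,:2]*1000).astype(np.float32)); print('blade rect',[np.round(a,1) for a in r])
    n,l,s,c=cv2.connectedComponentsWithStats(cv2.inRange(hsv,(100,120,50),(125,255,255)))
    for i in range(1,n):
        if s[i,4]>20 and c[i][0]>180: 
            q=P[l==i]; print('sink px',c[i].round(1),'n',s[i,4],np.median(q,0).round(4))
    return d,P,hsv
look(sys.argv[1])
E
python3 pose.py t1
python3 - <<'E'
from h import *
d=snap('side'); c=d['frame'][200:330,260:480]; cv2.imwrite('pics/s2.png',cv2.resize(c,None,fx=3.5,fy=3.5,interpolation=cv2.INTER_CUBIC))
E
```

```text
t 4.5 pos [0.4367 0.0272 0.0603] jawyaw 84.57 y-axis [ 8.e-04 -2.e-04 -1.e+00] xz -0.0001 F [ 0.53  0.47 -2.36] M [-0.017  0.096 -0.026] gap 0.0191 q [-0.21   0.43   1.856 -0.     0.855 -1.686]
blade n 1784 ctr [0.3751 0.0184 0.4118] slope deg x,y [-10.67   3.56] z 0.4119
blade rect [array([359.8,  34.5]), array([117. , 271.3]), np.float64(57.2)]
sink px [245.5 206.5] n 73 [0.5839 0.0123 0.046 ]
sink px [235.2 217.3] n 64 [0.5589 0.0333 0.0472]
sink px [237.7 231.5] n 68 [0.527  0.0277 0.0478]
```

View pics/s2.png

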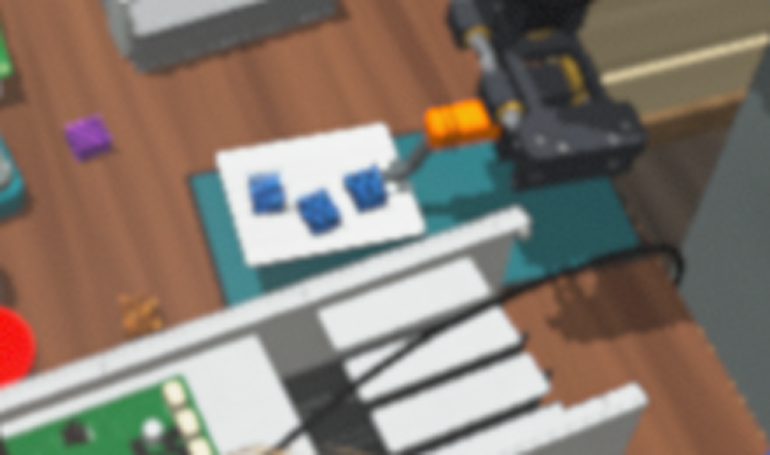

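View pics/t1.png

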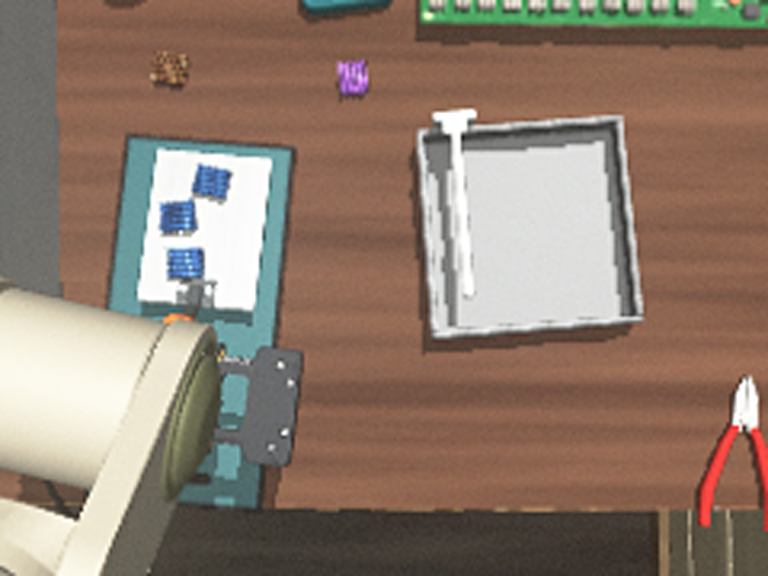

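The shovel is off the mat with all three sinks on it. The blade fit latched onto the arm, so I restrict the mask to z < 0.2.

```bash
sed -i 's/(P\[...,0\]<.66)/(P[...,0]<.66)\&(P[...,2]<.2)\&(P[...,2]>.003)/' pose.py; python3 pose.py t2
```

```text
t 4.6 pos [0.4366 0.0272 0.06  ] jawyaw 84.57 y-axis [ 4.e-04 -1.e-04 -1.e+00] xz -0.0 F [-0.09 -0.91 -2.5 ] M [-0.017  0.161 -0.046] gap 0.0192 q [-0.21   0.431  1.856  0.     0.854 -1.686]
blade n 1310 ctr [0.5528 0.0139 0.0356] slope deg x,y [-0.49 -0.16] z 0.0355
blade rect [array([552. ,  16.9]), array([ 84.5, 111.7]), np.float64(85.2)]
sink px [245.7 206.3] n 65 [0.5846 0.0123 0.0458]
sink px [235.  217.7] n 58 [0.5575 0.0362 0.0465]
sink px [237.6 231.6] n 64 [0.5276 0.0278 0.0474]
```

```bash
cat >> h.py <<'E'
C=np.array([.5579,-.2165]); TY=4.86
def rot(a): a=np.radians(a); return np.array([[np.cos(a),-np.sin(a)],[np.sin(a),np.cos(a)]])
OFF=np.array([.1159,.0007]); DY=0.4
def tcp_for(tx,ty,ztcp,psi=TY-DY):
    b=C+rot(TY)@[tx,ty]; t=b-rot(psi)@OFF; return np.array([t[0],t[1],ztcp])
E
python3 - <<'E'
from h import *
p=tcp_for(-.015,-.012,.1175); print(p); goto(p,90+TY-DY)
E
```

```text
[ 0.42847598 -0.2394383   0.1175    ]
shift mm [-266.2  -57.7  -17.2] rot deg [ 0.   -9.88 -0.  ]
```

Call:
arm_command(
  steps=[
    [[0, -0.003, 0, 0, 0, 0, 0], [-0.002, -0.008, 0, 0, 0, 0, 0], [-0.006, -0.015, 0, 0, -0.3, 0, 0], [-0.012, -0.023, -0.001, 0, -0.8, 0, 0], [-0.021, -0.031, -0.002, 0, -1.4, 0, 0]],
  ],
)

```text
time: 5.07
eef_pos: [0.4366, 0.0057, 0.0917]
tcp_rot: [-0.517, 0.517, 0.483, -0.482]
wrist_force: [0.2, 0.1, -3.0]
finger_gap: 0.0197
```

Call:
arm_command(
  steps=[
    [[-0.011, -0.008, -0.001, 0, -0.6, 0, 0], [-0.024, -0.015, -0.002, 0, -1.2, 0, 0], [-0.038, -0.02, -0.003, 0, -1.8, 0, 0], [-0.052, -0.024, -0.004, 0, -2.4, 0, 0], [-0.066, -0.026, -0.005, 0, -3, 0, 0]],
  ],
)

```text
time: 5.48
eef_pos: [0.4371, -0.0614, 0.1181]
tcp_rot: [-0.504, 0.505, 0.496, -0.496]
wrist_force: [0.2, 0.2, -3.0]
finger_gap: 0.0196
```

```bash
python3 - <<'E'
from h import *
st(); goto(tcp_for(-.015,-.012,.1175),90+TY-DY)
E
```

```text
t 5.48 pos [ 0.4371 -0.0614  0.1181] jawyaw 89.02 y-axis [ 1.6e-03 -8.0e-04 -1.0e+00] xz -0.0008 F [ 0.21  0.17 -2.99] M [-0.033  0.128  0.075] gap 0.0196 q [-0.409  0.336  1.775 -0.     1.028 -1.963]
shift mm [-178.2    0.7    5.6] rot deg [ 0.09 -5.44 -0.05]
```

Call:
arm_command(
  steps=[
    [[-0.014, 0, 0.0005, 0, -0.5, 0, 0], [-0.028, 0, 0.001, 0, -1, 0, 0], [-0.042, 0, 0.0015, 0, -1.5, 0, 0], [-0.056, 0, 0.002, 0, -2, 0, 0], [-0.07, 0, 0.0025, 0, -2.5, 0, 0]],
  ],
)

```text
time: 5.9
eef_pos: [0.433, -0.1313, 0.1175]
tcp_rot: [-0.493, 0.494, 0.507, -0.507]
wrist_force: [0.1, -0.9, -1.8]
finger_gap: 0.0193
```

Call:
arm_command(
  steps=[
    [[-0.014, 0, 0.0005, 0, -0.5, 0, 0], [-0.028, 0, 0, 0, -1, 0, 0], [-0.042, 0, 0, 0, -1.5, 0, 0], [-0.055, 0, -0.001, 0, -2, 0, 0], [-0.067, 0, -0.001, 0, -2.5, 0, 0]],
  ],
)

```text
time: 6.32
eef_pos: [0.4358, -0.1984, 0.1176]
tcp_rot: [0.482, -0.483, -0.517, 0.517]
wrist_force: [-0.2, 0.2, -3.0]
finger_gap: 0.0197
```

Call:
arm_command(
  steps=[
    [[-0.011, 0, 0, 0, -0.4, 0, 0], [-0.02, 0, 0, 0, -0.5, 0, 0], [-0.028, 0, 0, 0, -0.5, 0, 0], [-0.034, 0, 0, 0, -0.5, 0, 0], [-0.037, 0, 0, 0, -0.5, 0, 0]],
  ],
)

```text
time: 6.73
eef_pos: [0.4385, -0.2346, 0.1168]
tcp_rot: [0.48, -0.48, -0.519, 0.519]
wrist_force: [0.1, -0.2, -2.9]
finger_gap: 0.0192
```

Call:
arm_command(
  steps=[
    [[-0.001, 0, 0, 0, 0, 0, 0], [-0.001, 0, 0, 0, 0, 0, 0]],
  ],
)

```text
time: 6.9
eef_pos: [0.4385, -0.2348, 0.1167]
tcp_rot: [-0.48, 0.48, 0.519, -0.519]
wrist_force: [0.6, -0.1, -2.8]
finger_gap: 0.019
```

```bash
python3 - <<'E'
from h import *
goto(tcp_for(-.015,-.012,.1175),90+TY-DY)
E
python3 pose.py t3 1
```

```text
shift mm [-3.9 -0.8 10.3] rot deg [-0.01  0.02  0.02]
t 6.9 pos [ 0.4385 -0.2348  0.1167] jawyaw 94.48 y-axis [-2.e-04  3.e-04 -1.e+00] xz 0.0003 F [ 0.64 -0.1  -2.79] M [-0.038  0.1   -0.037] gap 0.019 q [-0.73   0.422  1.629  0.     1.091 -2.379]
blade n 1091 ctr [ 0.5672 -0.2213  0.0923] slope deg x,y [-0.54  0.07] z 0.0922
blade rect [array([ 567.7, -211.9]), array([133.6, 110.6]), np.float64(7.6)]
sink px [350.4 202. ] n 82 [ 0.5875 -0.2228  0.1016]
sink px [341.9 215.4] n 65 [ 0.5571 -0.2047  0.1017]
```

View pics/t3.png

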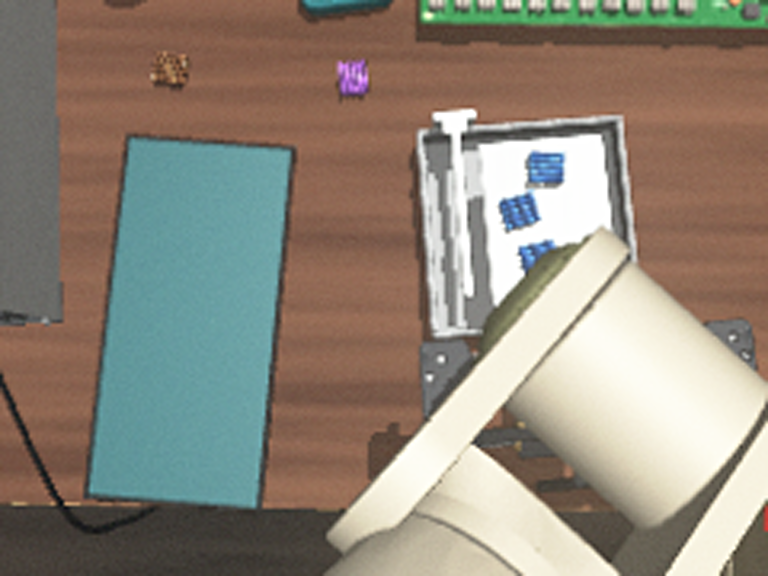

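All three sinks are on the blade, to the right of the bar: (545,168), (519,212) and (536,252). I correct x by 10 mm and descend, and also measure the exposed mat.

Call:
arm_command(
  steps=[
    [[-0.001, 0.001, 0.002, 0, 0, 0, 0], [-0.002, 0.004, 0.005, 0, 0, 0, 0], [-0.003, 0.008, 0.008, 0, 0, 0, 0], [-0.004, 0.013, 0.01, 0, 0, 0, 0], [-0.004, 0.018, 0.01, 0, 0, 0, 0]],
  ],
)

```text
time: 7.37
eef_pos: [0.4284, -0.2397, 0.0982]
tcp_rot: [0.48, -0.48, -0.519, 0.519]
wrist_force: [0.1, -0.2, -2.5]
finger_gap: 0.0194
```

Call:
arm_command(
  steps=[
    [[0, 0.006, 0, 0, 0, 0, 0], [0, 0.012, 0, 0, 0, 0, 0], [0, 0.018, 0, 0, 0, 0, 0], [0, 0.023, 0, 0, 0, 0, 0], [0, 0.025, 0, 0, 0, 0, 0]],
  ],
)

```text
time: 7.78
eef_pos: [0.4287, -0.2394, 0.0728]
tcp_rot: [0.481, -0.48, -0.519, 0.519]
wrist_force: [-0.3, -0.0, -2.8]
finger_gap: 0.019
```

```bash
python3 pose.py t4 1; python3 - <<'E'
from h import *
goto(tcp_for(-.015,-.012,.073),90+TY-DY)
d=snap('side'); c=d['frame'][120:230,240:400]; cv2.imwrite('pics/s4.png',cv2.resize(c,None,fx=4.5,fy=4.5,interpolation=cv2.INTER_CUBIC))
d=snap('top'); hsv=cv2.cvtColor(d['frame'],cv2.COLOR_BGR2HSV); m=cv2.inRange(hsv,(80,80,40),(99,255,255)); m[:180]=0
m=cv2.morphologyEx(m,cv2.MORPH_OPEN,np.ones((3,3)))
c=max(cv2.findContours(m,cv2.RETR_EXTERNAL,cv2.CHAIN_APPROX_NONE)[0],key=cv2.contourArea).reshape(-1,2).astype(float)
r=cv2.minAreaRect((onplane(d,c,.003)[:,:2]*1000).astype(np.float32)); print('mat',r)
E
```

```text
t 7.78 pos [ 0.4287 -0.2394  0.0728] jawyaw 94.48 y-axis [-1.e-03  9.e-04 -1.e+00] xz 0.001 F [-0.29 -0.   -2.82] M [-0.012  0.128 -0.009] gap 0.019 q [-0.751  0.478  1.698 -0.     0.968 -2.4  ]
blade n 1234 ctr [ 0.5527 -0.2182  0.0473] slope deg x,y [-0.58 -2.23] z 0.0476
blade rect [array([ 562.1, -207.5]), array([160.1, 132.4]), np.float64(5.0)]
sink px [349.9 209.6] n 70 [ 0.5777 -0.2258  0.0553]
sink px [342.7 222.6] n 64 [ 0.5481 -0.2098  0.0574]
sink px [347.5 236.1] n 43 [ 0.5183 -0.2189  0.0581]
shift mm [ 0.  -0.1  0.2] rot deg [-0.05  0.01  0.06]
mat ((490.0619812011719, 30.668704986572266), (121.8570556640625, 261.64642333984375), 86.3086166381836)
```

View pics/s4.png

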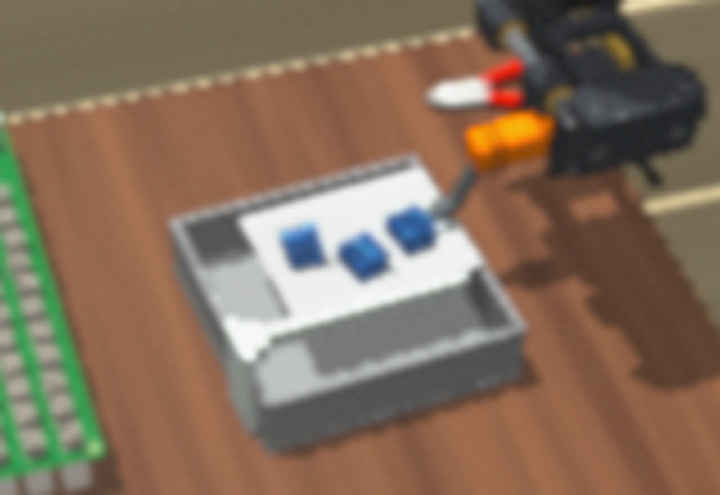

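View pics/t4.png

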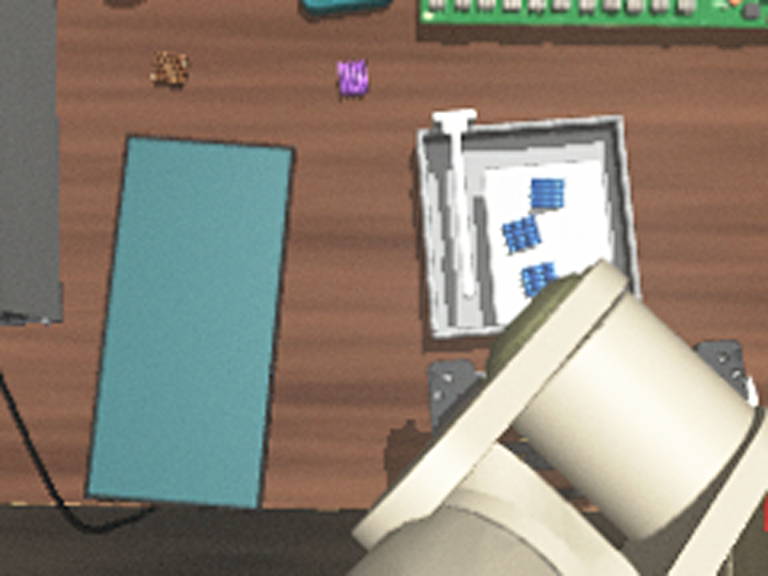

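The blade is level inside the gap, at z≈0.048 top, with its left edge to the right of the bar. I slide left along the tray's y, slowly.

Call:
arm_command(
  steps=[
    [[0.003, 0, 0, 0, 0, 0, 0], [0.008, 0, 0, 0, 0, 0, 0], [0.014, 0, 0, 0, 0, 0, 0], [0.02, 0, 0, 0, 0, 0, 0], [0.026, 0, 0, 0, 0, 0, 0]],
  ],
)

```text
time: 8.35
eef_pos: [0.4268, -0.2129, 0.0739]
tcp_rot: [-0.48, 0.48, 0.519, -0.519]
wrist_force: [0.3, -0.0, -1.9]
finger_gap: 0.0192
```

Call:
arm_command(
  steps=[
    [[0.006, 0, 0, 0, 0, 0, 0], [0.012, 0, 0, 0, 0, 0, 0], [0.018, 0, 0, 0, 0, 0, 0], [0.024, 0, 0, 0, 0, 0, 0], [0.028, 0, 0, 0, 0, 0, 0]],
  ],
)

```text
time: 8.77
eef_pos: [0.4246, -0.185, 0.0738]
tcp_rot: [-0.48, 0.48, 0.519, -0.519]
wrist_force: [-0.6, 0.6, -1.9]
finger_gap: 0.0193
```

```bash
python3 pose.py t5 1; python3 - <<'E'
from h import *
goto(tcp_for(-.015,.100,.073),90+TY-DY)
d=snap('side'); c=d['frame'][120:230,240:400]; cv2.imwrite('pics/s5.png',cv2.resize(c,None,fx=4.5,fy=4.5,interpolation=cv2.INTER_CUBIC))
E
```

```text
t 8.77 pos [ 0.4246 -0.185   0.0738] jawyaw 94.49 y-axis [-1.e-04  1.e-04 -1.e+00] xz 0.0001 F [-0.55  0.6  -1.94] M [-0.03   0.112 -0.002] gap 0.0193 q [-0.668  0.439  1.772  0.     0.93  -2.317]
blade n 1109 ctr [ 0.5479 -0.179   0.0488] slope deg x,y [-0.28 -0.04] z 0.0493
blade rect [array([ 562. , -209.7]), array([159.7, 155.4]), np.float64(4.9)]
sink px [329.6 210.6] n 64 [ 0.5745 -0.179   0.0567]
sink px [330.7 224.4] n 51 [ 0.5429 -0.1812  0.0604]
shift mm [57.   0.8  1. ] rot deg [-0.02  0.05  0.03]
```

View pics/s5.png

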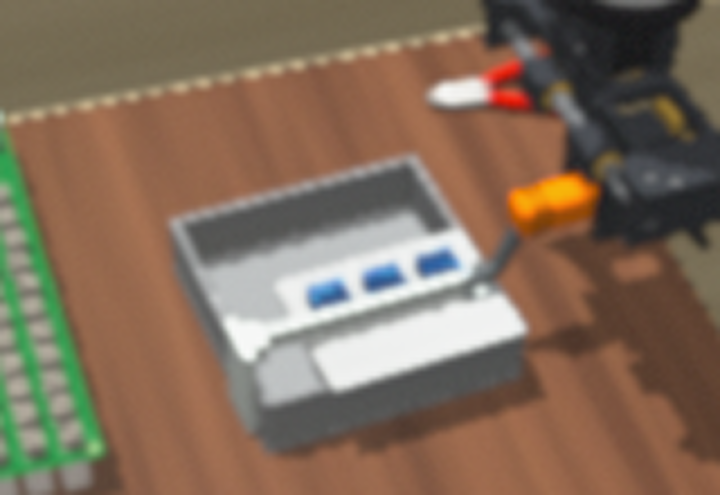

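View pics/t5.png

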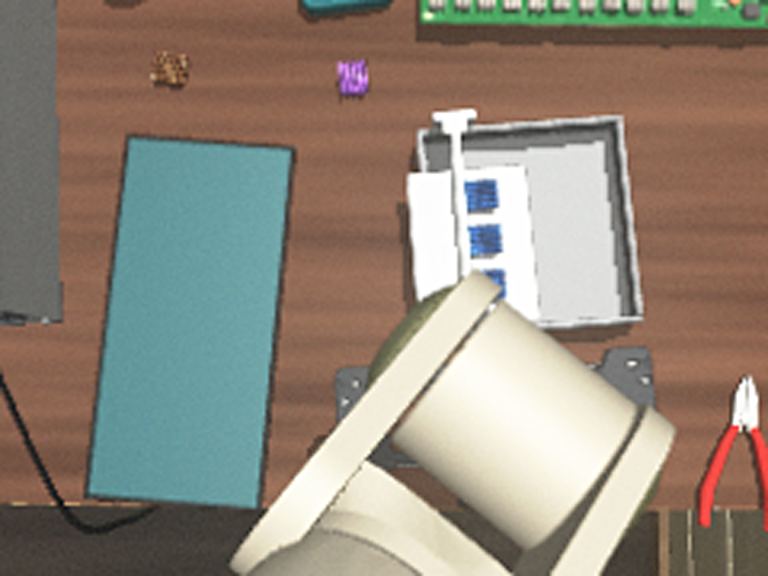

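The rim is holding all three sinks in line while the blade passes underneath. I continue.

Call:
arm_command(
  steps=[
    [[0.005, 0.0005, 0, 0, 0, 0, 0], [0.011, 0.0005, 0, 0, 0, 0, 0], [0.017, 0.0005, 0, 0, 0, 0, 0], [0.023, 0.0005, 0, 0, 0, 0, 0], [0.029, 0.0005, 0.001, 0, 0, 0, 0]],
  ],
)

```text
time: 9.28
eef_pos: [0.4214, -0.1564, 0.0732]
tcp_rot: [-0.48, 0.48, 0.519, -0.519]
wrist_force: [-0.0, 0.0, -2.6]
finger_gap: 0.0192
```

Call:
arm_command(
  steps=[
    [[0.006, 0, 0, 0, 0, 0, 0], [0.012, 0, 0, 0, 0, 0, 0], [0.018, 0, 0, 0, 0, 0, 0], [0.024, 0, 0, 0, 0, 0, 0], [0.03, 0, 0, 0, 0, 0, 0]],
  ],
)

```text
time: 9.7
eef_pos: [0.419, -0.1265, 0.0733]
tcp_rot: [-0.48, 0.48, 0.519, -0.519]
wrist_force: [0.0, 1.0, -2.0]
finger_gap: 0.0192
```

```bash
python3 pose.py t6 1; python3 - <<'E'
from h import *
d=snap('side'); c=d['frame'][120:230,240:400]; cv2.imwrite('pics/s6.png',cv2.resize(c,None,fx=4.5,fy=4.5,interpolation=cv2.INTER_CUBIC))
E
```

```text
t 9.7 pos [ 0.419  -0.1265  0.0733] jawyaw 94.48 y-axis [ 1.e-04 -0.e+00 -1.e+00] xz -0.0 F [ 0.02  1.03 -1.96] M [ 0.056  0.085 -0.008] gap 0.0192 q [-0.565  0.407  1.84   0.     0.894 -2.214]
blade n 1626 ctr [ 0.5388 -0.1261  0.0484] slope deg x,y [0.12 1.8 ] z 0.0488
blade rect [array([ 559.5, -179.8]), array([160. , 215.2]), np.float64(5.0)]
sink px [336.9 212.6] n 73 [ 0.5759 -0.1992  0.0179]
```

View pics/s6.png

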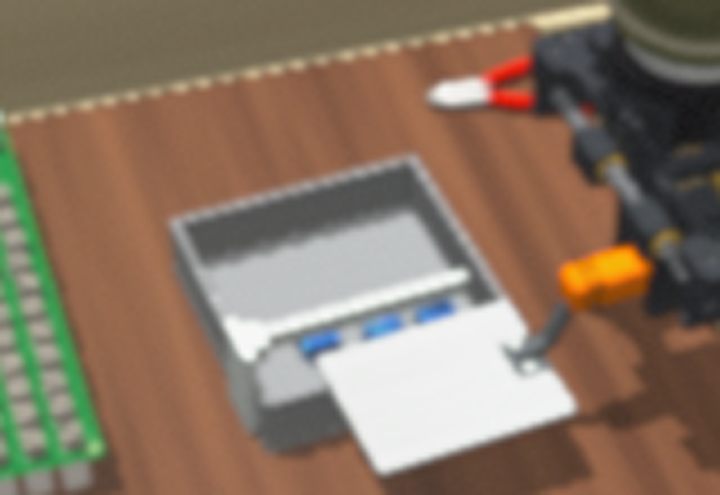

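View pics/t6.png

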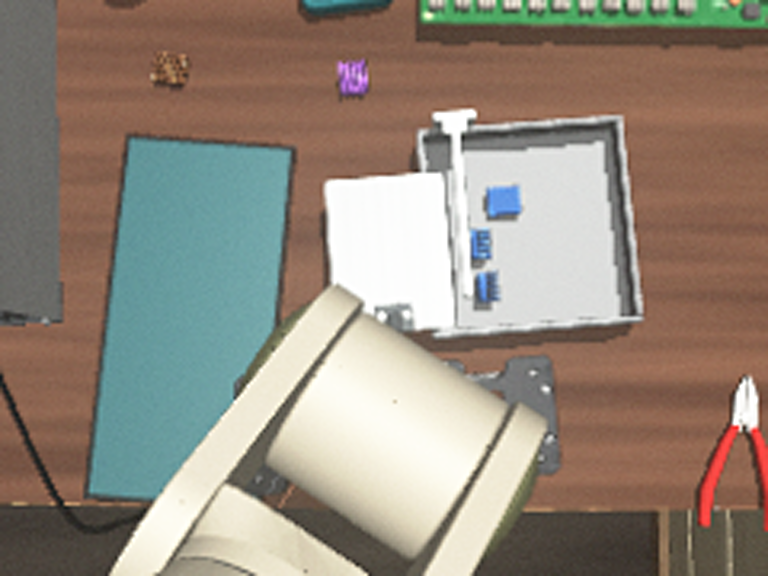

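All three sinks are in the tray at (503,201), (480,244) and (487,287), and the blade is empty. Now I return to the mat.

```bash
python3 - <<'E'
from h import *
goto([.436,.0285,.0733],85)
E
```

```text
shift mm [152.8   0.  -29.3] rot deg [-0.02  9.52  0.02]
```

Call:
arm_command(
  steps=[
    [[0.006, 0, 0, 0, 0, 0, 0], [0.016, 0, 0, 0, 0, 0, 0], [0.028, -0.002, -0.001, 0, 0, 0, 0], [0.042, -0.004, -0.003, 0, 0.5, 0, 0], [0.056, -0.006, -0.006, 0, 1.5, 0, 0]],
  ],
)

```text
time: 10.22
eef_pos: [0.4203, -0.0697, 0.0793]
tcp_rot: [0.487, -0.487, -0.513, 0.513]
wrist_force: [0.0, -0.3, -1.3]
finger_gap: 0.0193
```

Call:
arm_command(
  steps=[
    [[0.014, 0, -0.003, 0, 1.2, 0, 0], [0.028, 0, -0.006, 0, 2.4, 0, 0], [0.042, 0, -0.009, 0, 3.6, 0, 0], [0.055, 0, -0.012, 0, 4.8, 0, 0], [0.066, 0, -0.015, 0, 6, 0, 0]],
  ],
)

```text
time: 10.63
eef_pos: [0.432, -0.0027, 0.0792]
tcp_rot: [0.513, -0.513, -0.486, 0.486]
wrist_force: [-0.0, 1.1, -2.2]
finger_gap: 0.0191
```

```bash
python3 - <<'E'
from h import *
st();goto([.436,.0285,.06],85)
E
```

```text
t 10.63 pos [ 0.432  -0.0027  0.0792] jawyaw 86.93 y-axis [-2.e-04  2.e-04 -1.e+00] xz 0.0002 F [-0.04  1.1  -2.18] M [0.071 0.043 0.009] gap 0.0191 q [-0.282  0.389  1.848  0.     0.905 -1.799]
shift mm [31.3 19.2 -2.4] rot deg [-0.01  1.93  0.01]
```

Call:
arm_command(
  steps=[
    [[0.009, 0, -0.001, 0, 0.6, 0, 0], [0.017, 0.004, -0.001, 0, 1.2, 0, 0], [0.024, 0.01, -0.002, 0, 1.7, 0, 0], [0.029, 0.016, -0.002, 0, 1.9, 0, 0], [0.0313, 0.02, -0.0024, 0, 1.9, 0, 0]],
  ],
)

```text
time: 11.05
eef_pos: [0.4358, 0.028, 0.0587]
tcp_rot: [0.521, -0.521, -0.478, 0.478]
wrist_force: [-0.7, 0.7, -2.4]
finger_gap: 0.0189
```

```bash
python3 pose.py t7; python3 - <<'E'
from h import *
goto([.436,.0285,.030],85)
E
```

```text
t 11.05 pos [0.4358 0.028  0.0587] jawyaw 85.11 y-axis [-8.e-04  3.e-04 -1.e+00] xz 0.0002 F [-0.72  0.7  -2.43] M [0.055 0.042 0.017] gap 0.0189 q [-0.208  0.433  1.859  0.     0.851 -1.694]
blade n 1654 ctr [0.5536 0.0186 0.0345] slope deg x,y [-0.25 -0.15] z 0.0345
blade rect [array([552. ,  18.7]), array([ 84.4, 110.5]), np.float64(85.7)]
sink px [336.8 212.5] n 75 [ 0.5776 -0.1992  0.0179]
sink px [329.5 226.3] n 33 [ 0.5413 -0.1801  0.0279]
sink px [330.  239.9] n 22 [ 0.5112 -0.1824  0.0271]
shift mm [ 0.6 28.2 -0.3] rot deg [-0.09  0.12  0.02]
```

View pics/t7.png

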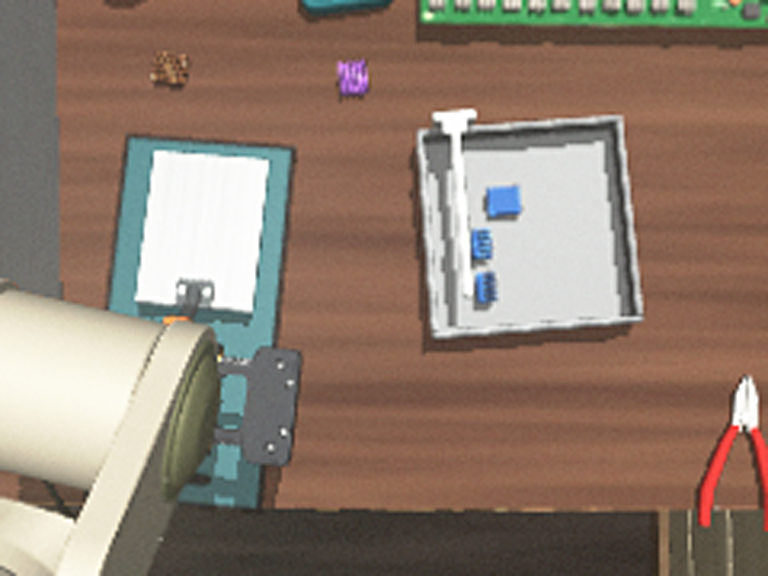

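The empty shovel is level above the mat, with the blade at (200,230) inside it. I lower it gently.

Call:
arm_command(
  steps=[
    [[0, 0.008, 0, 0, 0, 0, 0], [0, 0.015, 0, 0, 0, 0, 0], [0, 0.021, 0, 0, 0, 0, 0], [0, 0.025, 0, 0, 0, 0, 0], [0, 0.027, 0, 0, 0, 0, 0]],
  ],
)

```text
time: 11.52
eef_pos: [0.436, 0.0269, 0.0315]
tcp_rot: [0.521, -0.521, -0.478, 0.478]
wrist_force: [-0.1, 0.1, -1.7]
finger_gap: 0.0195
```

Call:
arm_command(
  steps=[
    [[0, 0.001, 0, 0, 0, 0, 0], [0, 0.002, 0, 0, 0, 0, 0], [0, 0.002, 0, 0, 0, 0, 0]],
  ],
)

```text
time: 11.77
eef_pos: [0.4364, 0.027, 0.0302]
tcp_rot: [-0.521, 0.521, 0.478, -0.478]
wrist_force: [-1.0, -0.5, -2.0]
finger_gap: 0.0196
```

```bash
python3 pose.py t8
```

```text
t 11.77 pos [0.4364 0.027  0.0302] jawyaw 85.07 y-axis [ 2.e-04 -0.e+00 -1.e+00] xz -0.0 F [-0.99 -0.52 -2.04] M [0.057 0.04  0.053] gap 0.0196 q [-0.21   0.488  1.887 -0.     0.766 -1.695]
blade n 1545 ctr [0.5533 0.0174 0.0063] slope deg x,y [-0.19  0.01] z 0.0063
blade rect [array([551.5,  17.6]), array([ 84.5, 112.2]), np.float64(85.9)]
sink px [336.9 212.6] n 74 [ 0.576  -0.1991  0.0174]
sink px [329.6 226.3] n 34 [ 0.5425 -0.1802  0.0267]
sink px [330.1 239.8] n 22 [ 0.5112 -0.1824  0.0278]
```

Call:
arm_command(
  steps=[
    [[0, 0.0005, 0, 0, 0, 0, 0], [0, 0.001, 0, 0, 0, 0, 0], [0, 0.001, 0, 0, 0, 0, 0]],
  ],
)

```text
time: 12.07
eef_pos: [0.4364, 0.027, 0.0297]
tcp_rot: [-0.521, 0.521, 0.478, -0.478]
wrist_force: [-2.6, -0.3, 4.2]
finger_gap: 0.0196
```

Contact: the force has changed to +4 N upward. I release, opening gradually.

Call:
arm_command(
  steps=[
    [[0, 0, 0, 0, 0, 0, 23], [0, 0, 0, 0, 0, 0, 26], [0, 0, 0, 0, 0, 0, 32], [0, 0, 0, 0, 0, 0, 45], [0, 0, 0, 0, 0, 0, 60]],
  ],
  force=10,
)

```text
time: 12.48
eef_pos: [0.4363, 0.027, 0.0292]
tcp_rot: [-0.521, 0.521, 0.478, -0.478]
wrist_force: [0.5, -0.4, -1.1]
finger_gap: 0.0393
```

Call:
arm_command(
  steps=[
    [[0, 0, 0, 0, 0, 0, 75], [0, 0, 0, 0, 0, 0, 90], [0, -0.003, 0, 0, 0, 0, 100], [0, -0.01, 0, 0, 0, 0, 100], [0, -0.02, 0, 0, 0, 0, 100]],
  ],
)

```text
time: 12.9
eef_pos: [0.436, 0.0271, 0.0495]
tcp_rot: [0.521, -0.521, -0.478, 0.478]
wrist_force: [0.0, -0.1, 0.7]
finger_gap: 0.0729
```

Call:
arm_command(
  steps=[
    [[0, -0.015, 0, 0, 0, 0, 100], [0, -0.04, 0, 0, 0, 0, 100], [0, -0.07, 0, 0, 0, 0, 100], [0, -0.1, 0, 0, 0, 0, 100], [0, -0.13, 0, 0, 0, 0, 100]],
  ],
)

```text
time: 13.32
eef_pos: [0.4358, 0.0272, 0.1814]
tcp_rot: [-0.521, 0.521, 0.478, -0.478]
wrist_force: [0.3, -0.3, 0.6]
finger_gap: 0.0879
```

Call:
arm_command(
  steps=[
    [[0, -0.03, 0.02, 0, 0, 0, 100], [0, -0.05, 0.045, 0, 0, 0, 100], [0, -0.06, 0.07, 0, 0, 0, 100], [0, -0.06, 0.09, 0, 0, 0, 100], [0, -0.06, 0.1, 0, 0, 0, 100]],
  ],
)

```text
time: 13.73
eef_pos: [0.3346, 0.036, 0.2402]
tcp_rot: [-0.52, 0.521, 0.478, -0.478]
wrist_force: [0.6, -0.5, 0.5]
finger_gap: 0.088
```

```bash
python3 pose.py t9; python3 - <<'E'
from h import *
d=snap('side'); cv2.imwrite('pics/s9.png',d['frame'])
E
```

```text
t 13.73 pos [0.3346 0.036  0.2402] jawyaw 85.08 y-axis [ 1.6e-03 -4.0e-04 -1.0e+00] xz -0.0003 F [ 0.64 -0.5   0.46] M [ 0.03  -0.023  0.025] gap 0.088 q [-0.249 -0.009  1.8   -0.     1.35  -1.734]
blade n 1539 ctr [0.5537 0.0157 0.0061] slope deg x,y [0.03 0.1 ] z 0.0061
blade rect [array([551.8,  16.3]), array([ 84.4, 112.3]), np.float64(85.2)]
sink px [336.9 212.6] n 74 [ 0.5768 -0.1992  0.0177]
sink px [329.5 226.3] n 33 [ 0.5414 -0.18    0.0267]
sink px [330.1 239.8] n 21 [ 0.5111 -0.1824  0.0278]
```

View pics/t9.png

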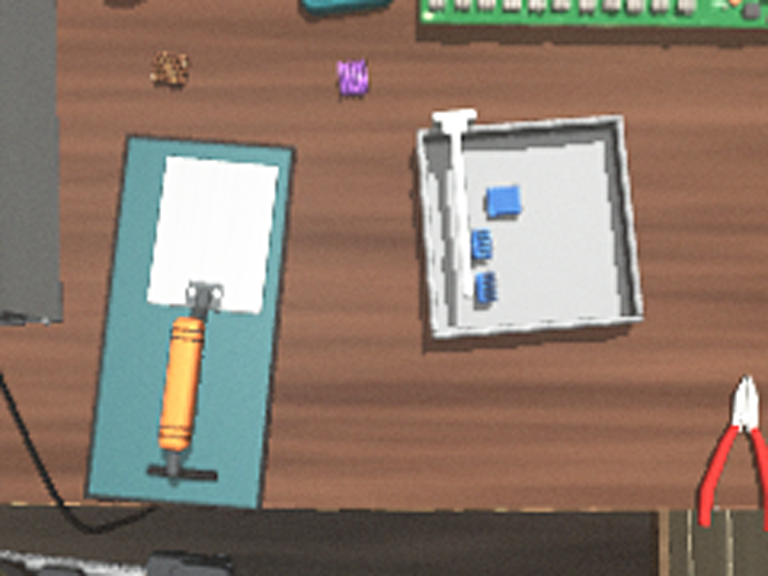

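View pics/s9.png

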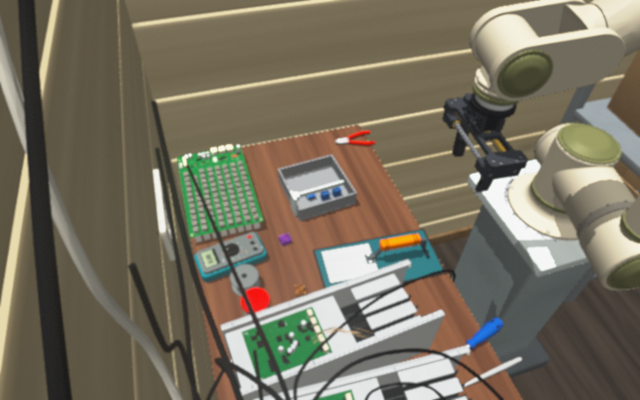

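The shovel lies flat inside the mat, with its blade at (215,235) and its handle at (182,385). All three sinks are in the tray, the bystanders are where they were, and the arm is clear.

```bash
python3 - <<'E'
from h import *
print(arm.hand_in())
E
```

```text
the job is handed in; nothing more can be done
None
```

I handed the job in at about 14 s of the 64 s allowed. All three heat sinks are in the tray and the empty shovel is back on its mat.

- **Scraping:** I gripped the orange handle, carried the loaded shovel level over the bar and lowered the blade into the gap. I then slid it left so the rim scraped the sinks off. They lie on the tray floor, two of them tipped on their sides.
- **Shovel:** In the last pictures it is flat, with its blade surface at z ≈ 6 mm and a slope of 0.1° or less. It points away from the robot, within about 1 mm of where it started.
- **Other things on the bench:** In the last top and side pictures they look unmoved, judged by eye. The gripper is open and clear of everything. Every wrist force I read was under about 5 N.

**Disagreements in the measurements:**
- **Handle:** The top and wrist views differed by about 3 mm and 1° on its position. The self-centring grip absorbed this.
- **Mat:** Its colour mask came out about 8 mm short of the stated size, probably because of its dark border.
- **Blade outline:** While the blade was over the tray, the outline fits merged with the tray and were unusable. I used the arm's pose and the depth readings there instead.

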